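Put the microscope lenses into their matching rests

ROBOT

A 6-joint arm with a two-finger parallel gripper is mounted at the origin on the work surface. World frame = base frame: x ahead of the robot, y to its left, z up, the work surface at z = 0. Lengths are in m, angles in degrees, forces in N, time in s.
With the tool pointing down it reaches from about 0.35 to 0.875 m from the base axis. Payload 4.2 kg.
Tool frame: the origin (TCP) lies between the finger pads; the fingertips stand 25 mm ahead of it and the grasp point (between the pads) lies 6 mm ahead of it (r.tips_ahead is the distance from the TCP to the fingertips, in m); z points along the fingers, y is the direction in which the jaws open and shut (so a half turn about z gives the same grasp; the last joint's range is limited). The gripper opens to 87 mm and grips with 3 to 60 N. Pads are 19 mm wide; open, the fingers measure 117 mm over their backs; the gripper's body (75 mm by 190 mm) begins 51 mm behind the grasp point.
Start: joints at [-59.381, 22.042, 0.453, 0, -68.411, -14.817], TCP at [0.17, -0.601, 0.248] pointing down, gripper open.
Joint ranges: [-179.83, 179.83], [-69.29, 118.12], [-61.27, 80.66], [-181.25, 117.63], [-171.15, -9.14], [-177.46, 177.46]. Speed limits (degrees/s): [159.86, 159.86, 180, 180, 180, 180].

INTERFACE

Orientations are given as a 3x3 rotation matrix whose columns are the frame's x, y, z axes.
In Python, from station import r, vision, finish_job gives the robot as it stands.
- The arm moves only by the shell command python3 -m jog 'ROWS'. ROWS is a JSON object of lists of equal length, an entry for each row: "rot": the turn, a rotation vector about the world's x, y, z in degrees, a list of three; "delta_pos": the shift along the world's x, y, z in mm, a list of three; "grip": the opening in per cent of the stroke, from 0 (shut) to 100 (fully open). A call has 1 to 10 rows; each row shifts and turns the commanded pose from where the row before left it; what a row does not reach is not made up. A row lasts 1/12 s, in which the tool goes at most 41.7 mm and 7.16 degrees, less where a joint would pass 70% of its speed; a pose out of reach is approached as far as the arm can. A call with a gripper value outside its range is refused whole. The fingers move at their own pace and stop on an object; the grip force is fixed at half the most. Time passes only in rows, so rows that do not move let the fingers close. It gives the time, the measured TCP pose, the force and the opening at its end, in the units of the state.
- r.sense(): the state, without advancing time (a new reading comes with each control period).
- vision.capture(name): name is "scene" or "top"; returns a dict with "frame" (384x512x3 uint8, red, green, blue), "K" (3x3 intrinsics, pixels), "xyz" and "orientation" of the camera in the world. Camera axes: x right, y up, looking along -z (the intrinsics and any distortion apply to the point x, -y, -z); pixel columns grow to the right and rows downward; lengths in m; the calibration is good to about 2 mm. A picture is of the moment at which its call begins. There is no depth.
- finish_job(): hands the job in, once; it reports no verdict.
The state is a dict: "time_s": time; "joints": joint angles; "joint_velocities": joint speeds; "effort": joint torques, N m; "tcp_pos": TCP position; "ee_rot": TCP orientation; "wrist_force": force on the tool from outside, world axes, zero at the start; "moment": the same for the moment, N m; "gripper_width": opening from 0.0 (shut) to 1.0 (fully open).
Only numpy, scipy, OpenCV 4.12 (cv2) and the standard library are available. Lean on these libraries where they do the work, as an engineer would, in place of code of your own. Each camera call takes 0.05 s, during which the arm holds its last target. There are 200 camera calls.

TASK

Put the four round microscope lenses away on the white dish-shaped rests, each in the rest of its own size: the largest lens in the largest dish, the next in the next, down to the smallest in the smallest. Keep the lenses upright and set each one down gently, flat inside its rim, without dropping it. Leave the two square filter cubes where they are.

Things in the scene. Friction and masses are not known exactly. Their poses are not given: they have to be found in the camera images.
- lens_tiny: The smallest of four microscope lenses: an upright round barrel, 28 mm in diameter and 44 mm tall, black with an aluminium band, dark glass in its flat top, loose, standing on the table. Origin: centre of its underside; z up along the barrel. 0.04 to 0.08 kg.
- lens_small: The second smallest of four microscope lenses: an upright round barrel, 40 mm in diameter and 44 mm tall, black with an aluminium band, dark glass in its flat top, loose, standing on the table. Origin: centre of its underside; z up along the barrel. 0.08 to 0.15 kg.
- lens_wide: The second largest of four microscope lenses: an upright round barrel, 52 mm in diameter and 44 mm tall, black with an aluminium band, dark glass in its flat top, loose, standing on the table. Origin: centre of its underside; z up along the barrel. 0.13 to 0.25 kg.
- lens_huge: The largest of four microscope lenses: an upright round barrel, 64 mm in diameter and 44 mm tall, black with an aluminium band, dark glass in its flat top, loose, standing on the table. Origin: centre of its underside; z up along the barrel. 0.18 to 0.36 kg.
- rest_tiny: The smallest of four lens rests: a fixed, shallow round white dish for the 28 mm lens. 52 mm outside diameter, 44 mm inside the rim, inner floor 3 mm and rim top 7 mm above the table. Origin: centre of its underside, on the table; z up. A seated lens stands on the inner floor; hold the barrel in its upper half, so that the fingers stay above the rim.
- rest_small: The second smallest of four lens rests: a fixed, shallow round white dish for the 40 mm lens. 64 mm outside diameter, 56 mm inside the rim, inner floor 3 mm and rim top 7 mm above the table. Origin: centre of its underside, on the table; z up. A seated lens stands on the inner floor; hold the barrel in its upper half, so that the fingers stay above the rim.
- rest_wide: The second largest of four lens rests: a fixed, shallow round white dish for the 52 mm lens. 76 mm outside diameter, 68 mm inside the rim, inner floor 3 mm and rim top 7 mm above the table. Origin: centre of its underside, on the table; z up. A seated lens stands on the inner floor; hold the barrel in its upper half, so that the fingers stay above the rim.
- rest_huge: The largest of four lens rests: a fixed, shallow round white dish for the 64 mm lens. 88 mm outside diameter, 80 mm inside the rim, inner floor 3 mm and rim top 7 mm above the table. Origin: centre of its underside, on the table; z up. A seated lens stands on the inner floor; hold the barrel in its upper half, so that the fingers stay above the rim.
- cube_a: One of two like filter cubes: a loose black block 44 x 44 mm, 40 mm tall, with a small round window in its top. To be left where it is. Origin: centre of its underside; z up, x and y square to its sides.
- cube_b: The other of two like filter cubes: a loose black block 44 x 44 mm, 40 mm tall, with a small round window in its top. To be left where it is. Origin: centre of its underside; z up, x and y square to its sides. (The other clutter between these things is lower than 12 mm; the table's equipment outside them is no higher than 110 mm within reach.)
Things that resemble listed ones, but are neither listed nor needed, are in the scene too. Leave any orange or pink look-alike of the lens_tiny alone.

How it is judged:
By the outcome, as a careful person would: the job done as asked, in the order asked, and still so for the second after the job is handed in, with the robot touching nothing.
It also fails if it takes over 96 s, if anything falls off the work surface, if the arm or the gripper's body presses on something with over 40 N, if the wrist force passes 120 N, or if a joint passes its speed limit or range.

## Working session

There is one attempt and no reset: what is moved stays moved. The work goes in short steps, Python scripts to look and compute and a shell command to move; the robot and the scene stay as the last step left them, time stands still between calls to the robot, and variables do not carry over. Pictures are saved under pics/ and viewed, about 12 in all and at most 16, crops included, and the job is handed in when it is done.

```bash
mkdir -p pics; ls; python3 - <<'E'
from station import r, vision
import cv2
for n in ("top","scene"):
    c=vision.capture(n); print(n,{k:(v.tolist() if hasattr(v,'tolist') else v) for k,v in c.items() if k!='frame'})
    cv2.imwrite(f'pics/{n}0.png',cv2.cvtColor(c['frame'],cv2.COLOR_RGB2BGR))
print(r.sense())
E
```

```text
pics
top {'K': [[477.29205449584396, 0.0, 255.00453105555613], [0.0, 477.29205449584396, 195.11482521788972], [0.0, 0.0, 1.0]], 'xyz': [0.3782568760299344, -0.0035078070359688537, 1.0496515403366269], 'orientation': [[0.017229343592175646, 0.9899042580082181, -0.140686565444543], [-0.9997130544798261, 0.019397580157239323, 0.014054984406240333], [0.016642067840233615, 0.14040403790932227, 0.9899544169893675]]}
scene {'K': [[435.5474516817647, 0.0, 261.4933749456071], [0.0, 435.5474516817647, 194.4410573157842], [0.0, 0.0, 1.0]], 'xyz': [1.2101869748349954, -0.06307979362233217, 0.7338512865414416], 'orientation': [[0.07137598601419126, -0.6946718095600103, 0.7157768825710445], [0.9974425225966265, 0.047028715458920026, -0.05382113003609331], [0.003725954452231083, 0.7177878355927362, 0.6962519230411611]]}
{'time_s': 0.1, 'joints': array([-5.93822161e+01,  2.20870763e+01,  3.87524496e-01, -2.24667573e-02,
       -6.84103914e+01, -1.48171193e+01]), 'joint_velocities': array([ 0.0149764 , -0.13698784,  0.17270611,  0.16952314, -0.11678639,
        0.13179553]), 'effort': array([-9.56191525e-05, -3.91688740e+01,  1.87936163e+01,  4.23198044e+00,
        1.34771792e-02, -6.96061329e-05]), 'tcp_pos': array([ 0.17006567, -0.60091894,  0.24656815]), 'ee_rot': array([[-9.62254162e-01, -2.72151591e-01, -6.63505889e-04],
       [-2.72152364e-01,  9.62252418e-01,  1.83702319e-03],
       [ 1.38511362e-04,  1.94825791e-03, -9.99998093e-01]]), 'wrist_force': array([-0.2926488 ,  0.24051571,  0.09550225]), 'moment': array([ 0.02649859,  0.04056003, -0.01454796]), 'gripper_width': 1.0018457772656466}
```

View pics/top0.png

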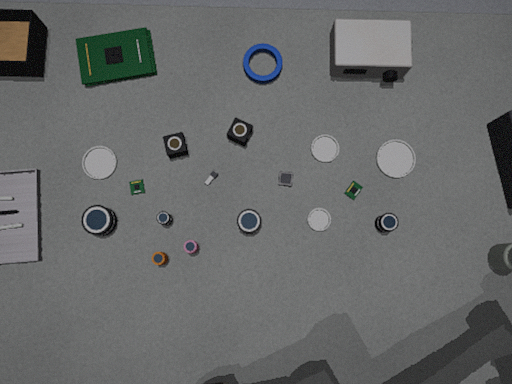

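View pics/scene0.png

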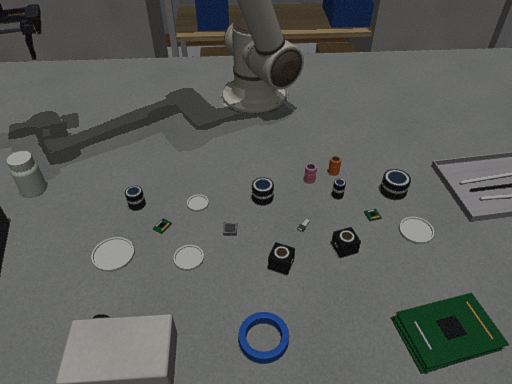

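The top view shows these pixel positions:
- Lenses: huge (98,220), tiny (164,218), wide (249,222), small (387,222).
- Dishes: (99,162), (325,149), (396,159), (319,219).
- Cubes: (176,145), (240,131).
- Look-alikes: orange (159,258), pink (191,247).

Next I'll measure them by casting rays.

```bash
cat > h.py <<'E'
import numpy as np, cv2
from station import r, vision
def cap(n,save=None):
    c=vision.capture(n)
    if save: cv2.imwrite(f'pics/{save}.png',cv2.cvtColor(c['frame'],cv2.COLOR_RGB2BGR))
    return c
def ray(c,uv,z):
    uv=np.atleast_2d(np.float64(uv)); K=c['K']
    d=np.c_[(uv[:,0]-K[0,2])/K[0,0],-(uv[:,1]-K[1,2])/K[1,1],-np.ones(len(uv))]@np.array(c['orientation']).T
    o=np.array(c['xyz']); return o+d*((z-o[2])/d[:,2])[:,None]
def proj(c,p):
    q=(np.array(p)-c['xyz'])@np.array(c['orientation']); K=c['K']
    return K[0,0]*q[0]/-q[2]+K[0,2], -K[1,1]*q[1]/-q[2]+K[1,2]
def circles(c,mask,z,near=None,amin=40,amax=4000):
    """blobs -> circle on plane z: x,y,diameter (from hull points)"""
    out=[]
    for k in cv2.findContours(mask.astype(np.uint8),cv2.RETR_EXTERNAL,cv2.CHAIN_APPROX_NONE)[0]:
        h=cv2.convexHull(k)[:,0]; a=cv2.contourArea(h)
        if not amin<a<amax: continue
        p=ray(c,k[:,0],z)[:,:2]*1000
        (x,y),(w,hh),_=cv2.fitEllipse(np.float32(p))
        m=h.mean(0); out.append((round(x,1),round(y,1),round(w,1),round(hh,1),tuple(m.round(0))))
    return out
def glass(c):
    f=c['frame'].astype(int); return (f[...,2]-f[...,0]>12)&(f[...,2]<160)
E
python3 - <<'E'
from h import *
for n in('top','scene'):
    c=cap(n); f=c['frame'].astype(int); sat=f.max(2)-f.min(2)
    g=c['frame'].min(2); w=(g>(150 if n=='top' else 150))&(sat<30)
    print(n,'white');[print(o) for o in circles(c,w,.007,amin=200)]
    print('glass');[print(o) for o in circles(c,glass(c),.044,amin=15)]
    for u in([(98,220),(249,222),(125,222)] if n=='top' else[(396,177),(262,184)]):print(u,c['frame'][u[1],u[0]])
top=cap('top')
big=cv2.resize(top['frame'][110:280,70:440],None,fx=2.15,fy=2.15,interpolation=cv2.INTER_CUBIC)
cv2.imwrite('pics/crop0.png',big[...,::-1])
E
```

```text
top white
(470.1, -5.2, 41.5, 41.9, (np.float64(248.0), np.float64(221.0)))
(475.7, -157.1, 40.2, 44.3, (np.float64(317.0), np.float64(218.0)))
(466.7, 327.3, 52.2, 52.6, (np.float64(96.0), np.float64(218.0)))
(592.6, 326.8, 63.3, 64.4, (np.float64(100.0), np.float64(163.0)))
(614.8, -330.5, 76.0, 76.8, (np.float64(395.0), np.float64(159.0)))
(634.4, -171.4, 51.2, 53.6, (np.float64(324.0), np.float64(148.0)))
(884.0, -242.5, 95.4, 121.3, (np.float64(356.0), np.float64(48.0)))
glass
(385.3, 182.6, 14.1, 15.1, (np.float64(158.0), np.float64(257.0)))
(411.0, 117.1, 15.0, 16.1, (np.float64(190.0), np.float64(246.0)))
(470.3, -302.7, 23.6, 23.9, (np.float64(388.0), np.float64(222.0)))
(466.8, -5.2, 32.0, 32.7, (np.float64(249.0), np.float64(220.0)))
(470.3, 176.3, 15.5, 17.2, (np.float64(162.0), np.float64(217.0)))
(463.5, 315.8, 40.0, 40.2, (np.float64(95.0), np.float64(219.0)))
(528.9, -219.4, 10.3, 23.5, (np.float64(350.0), np.float64(194.0)))
(547.3, -233.4, 8.8, 23.4, (np.float64(357.0), np.float64(185.0)))
(533.6, 234.0, 26.7, 33.8, (np.float64(137.0), np.float64(186.0)))
(818.1, -2
[... 694 characters left out ...]
.2, 41.3, (np.float64(410.0), np.float64(349.0)))
(846.8, -31.4, 86.0, 94.7, (np.float64(263.0), np.float64(337.0)))
(591.0, -232.8, 6.9, 20.0, (np.float64(158.0), np.float64(229.0)))
(580.2, 216.6, 6.9, 21.5, (np.float64(368.0), np.float64(215.0)))
(468.2, -302.6, 21.9, 24.0, (np.float64(133.0), np.float64(191.0)))
(469.7, 175.9, 13.5, 18.1, (np.float64(339.0), np.float64(181.0)))
(465.7, -5.4, 28.6, 31.9, (np.float64(262.0), np.float64(184.0)))
(463.1, 315.3, 36.9, 39.7, (np.float64(396.0), np.float64(177.0)))
(-528.3, 413.7, 225.5, 305.5, (np.float64(351.0), np.float64(15.0)))
(-545.2, -133.6, 145.6, 347.7, (np.float64(211.0), np.float64(17.0)))
(396, 177) [24 38 52]
(262, 184) [28 40 53]
```

View pics/crop0.png

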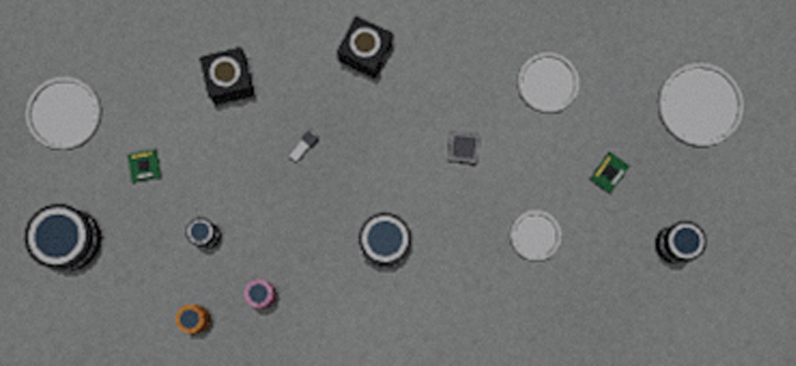

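The dish sizes match. Fitted floor diameters are about 42, 53, 64 and 76 mm, and the two views agree at the floor plane to within 2 mm. Lens tops agree to within 2 mm too. In mm:

| Size | Lens (x, y) | Rest (x, y) |
|---|---|---|
| huge | 463.3, 315.6 | 616, -330.6 |
| wide | 466.2, -5.3 | 594.5, 327 |
| small | 469.2, -302.7 | 636, -171.5 |
| tiny | 470, 176 | 476, -157.3 |

The list runs largest to smallest, so I'll go in that order.

```bash
python3 -m jog '{"delta_pos":[[36,18,0],[36,18,0],[36,18,0],[36,18,0],[36,18,0],[36,18,0],[36,18,0],[36,18,0],[0,38,0],[0,38,0]],"rot":[[0,0,0],[0,0,0],[0,0,0],[0,0,0],[0,0,0],[0,0,0],[0,0,0],[0,0,0],[0,0,0],[0,0,0]],"grip":[100,100,100,100,100,100,100,100,100,100]}'
python3 -m jog '{"delta_pos":[[0,38,0],[0,38,0],[0,38,0],[0,38,0],[0,38,0],[0,38,0],[0,38,0],[0,38,0],[0,38,0],[0,38,0]],"rot":[[0,0,0],[0,0,0],[0,0,0],[0,0,0],[0,0,0],[0,0,0],[0,0,0],[0,0,0],[0,0,0],[0,0,0]],"grip":[100,100,100,100,100,100,100,100,100,100]}'
python3 -m jog '{"delta_pos":[[0,38,-10],[0,38,-15],[0,38,-15],[0,38,-15],[0,38,-15],[0,38,-15],[0,38,-15],[0,30,0],[0,20,0],[0,0,0]],"rot":[[0,0,0],[0,0,0],[0,0,0],[0,0,0],[0,0,0],[0,0,0],[0,0,0],[0,0,0],[0,0,0],[0,0,0]],"grip":[100,100,100,100,100,100,100,100,100,100]}'
```

```text
time_s: 1.08
tcp_pos: [0.46, -0.3799, 0.2453]
ee_rot: [[-0.962, -0.273, -0.003], [-0.273, 0.962, 0.001], [0.002, 0.002, -1.0]]
wrist_force: [0.3, -0.5, 0.9]
gripper_width: 1.0
time_s: 1.92
tcp_pos: [0.4577, 0.0004, 0.2478]
ee_rot: [[-0.962, -0.272, 0.001], [-0.272, 0.962, 0.0], [-0.001, 0.0, -1.0]]
wrist_force: [0.5, -0.5, -0.4]
gripper_width: 1.002
time_s: 2.75
tcp_pos: [0.4585, 0.3186, 0.147]
ee_rot: [[-0.961, -0.276, 0.001], [-0.276, 0.961, 0.001], [-0.001, 0.0, -1.0]]
wrist_force: [-0.2, -0.3, -0.5]
gripper_width: 1.0
```

```bash
python3 -m jog '{"delta_pos":[[5,-3,0],[0,0,-10],[0,0,-15],[0,0,-15],[0,0,-15],[0,0,-15],[0,0,-10],[0,0,0],[0,0,0]],"rot":[[0,0,0],[0,0,0],[0,0,0],[0,0,0],[0,0,0],[0,0,0],[0,0,0],[0,0,0],[0,0,0]],"grip":[100,100,100,100,100,100,100,100,100]}'
python3 - <<'E'
from h import *
cap('top','a1');c=cap('scene','a2')
cv2.imwrite('pics/a2c.png',cv2.resize(c['frame'][100:260,300:500,::-1],None,fx=3,fy=3))
E
```

```text
time_s: 3.5
tcp_pos: [0.4633, 0.3106, 0.0672]
ee_rot: [[-0.962, -0.271, -0.001], [-0.271, 0.962, -0.001], [0.001, -0.001, -1.0]]
wrist_force: [-0.5, -0.3, 0.0]
gripper_width: 0.999
```

View pics/a2c.png

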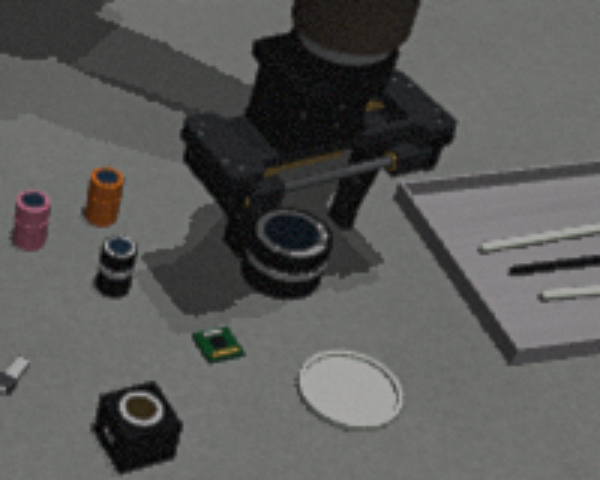

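The open jaws straddle the huge lens at crop (290,240), sitting slightly to its left, which fits the 5 mm y error read. I'll correct by +5 mm in y, go down and grip.

```bash
python3 -m jog '{"delta_pos":[[0,5,0],[0,0,0],[0,0,-9],[0,0,-9],[0,0,-7],[0,0,0],[0,0,0]],"rot":[[0,0,0],[0,0,0],[0,0,0],[0,0,0],[0,0,0],[0,0,0],[0,0,0]],"grip":[100,100,100,100,100,100,100]}'
python3 -m jog '{"delta_pos":[[0,0,0],[0,0,0],[0,0,0],[0,0,0],[0,0,0],[0,0,0],[0,0,0],[0,0,0]],"rot":[[0,0,0],[0,0,0],[0,0,0],[0,0,0],[0,0,0],[0,0,0],[0,0,0],[0,0,0]],"grip":[60,60,60,60,60,60,60,60]}'
```

```text
time_s: 4.18
tcp_pos: [0.4628, 0.3162, 0.0415]
ee_rot: [[-0.962, -0.272, -0.001], [-0.272, 0.962, -0.002], [0.002, -0.001, -1.0]]
wrist_force: [-0.2, 0.1, -0.3]
gripper_width: 1.002
time_s: 4.85
tcp_pos: [0.4632, 0.3164, 0.0428]
ee_rot: [[-0.962, -0.272, -0.0], [-0.272, 0.962, -0.0], [0.0, -0.0, -1.0]]
wrist_force: [0.4, -0.7, 3.2]
gripper_width: 0.728
```

```bash
python3 -m jog '{"delta_pos":[[0,0,0],[0,0,5],[0,0,10],[0,0,15],[0,0,15],[0,0,15],[0,0,10],[0,0,5],[0,0,0],[0,0,0]],"rot":[[0,0,0],[0,0,0],[0,0,0],[0,0,0],[0,0,0],[0,0,0],[0,0,0],[0,0,0],[0,0,0],[0,0,0]],"grip":[40,40,40,40,40,40,40,40,40,40]}'
python3 -m jog '{"delta_pos":[[2,-8,0],[4,-16,0],[6,-24,0],[7.5,-32,0],[7.5,-32,0],[7.5,-32,0],[7.5,-32,0],[7.5,-32,0],[7.5,-32,0],[7.5,-32,0]],"rot":[[0,0,0],[0,0,0],[0,0,0],[0,0,0],[0,0,0],[0,0,0],[0,0,0],[0,0,0],[0,0,0],[0,0,0]],"grip":[40,40,40,40,40,40,40,40,40,40]}'
python3 -m jog '{"delta_pos":[[7.5,-32,0],[7.5,-32,0],[7.5,-32,0],[7.5,-32,0],[7.5,-32,0],[7.5,-32,0],[7.5,-32,0],[7.5,-32,0],[6,-24,0],[6,-24,0]],"rot":[[0,0,0],[0,0,0],[0,0,0],[0,0,0],[0,0,0],[0,0,0],[0,0,0],[0,0,0],[0,0,0],[0,0,0]],"grip":[40,40,40,40,40,40,40,40,40,40]}'
python3 -m jog '{"delta_pos":[[5,-18,0],[4,-12,0],[2,-6,0],[0,0,0],[0,0,0]],"rot":[[0,0,0],[0,0,0],[0,0,0],[0,0,0],[0,0,0]],"grip":[40,40,40,40,40]}'
```

```text
time_s: 5.68
tcp_pos: [0.4629, 0.3165, 0.1173]
ee_rot: [[-0.962, -0.272, -0.001], [-0.272, 0.962, 0.0], [0.0, 0.0, -1.0]]
wrist_force: [-0.1, -0.1, -2.4]
gripper_width: 0.727
time_s: 6.52
tcp_pos: [0.527, 0.0424, 0.1166]
ee_rot: [[-0.962, -0.272, -0.002], [-0.272, 0.962, -0.001], [0.002, -0.0, -1.0]]
wrist_force: [0.8, 0.1, -1.9]
gripper_width: 0.731
time_s: 7.35
tcp_pos: [0.5986, -0.2614, 0.1159]
ee_rot: [[-0.963, -0.271, -0.003], [-0.271, 0.963, 0.001], [0.003, 0.002, -1.0]]
wrist_force: [1.0, 0.7, -3.0]
gripper_width: 0.723
time_s: 7.77
tcp_pos: [0.6102, -0.2948, 0.1168]
ee_rot: [[-0.962, -0.272, -0.001], [-0.272, 0.962, 0.001], [0.001, 0.001, -1.0]]
wrist_force: [-1.0, -0.6, -3.5]
gripper_width: 0.728
```

```bash
python3 -m jog '{"delta_pos":[[2,-10,0],[2,-14,0],[2,-12,0],[0,0,-10],[0,0,-15],[0,0,-15],[0,0,-10],[0,0,0],[0,0,0]],"rot":[[0,0,0],[0,0,0],[0,0,0],[0,0,0],[0,0,0],[0,0,0],[0,0,0],[0,0,0],[0,0,0]],"grip":[40,40,40,40,40,40,40,40,40]}'
python3 - <<'E'
from h import *
c=cap('scene','b2')
cv2.imwrite('pics/b2c.png',cv2.resize(c['frame'][150:310,20:220,::-1],None,fx=3,fy=3))
print([o for o in circles(c,glass(c),.044+.020,amin=15) if abs(o[1]+330)<60])
E
```

```text
time_s: 8.52
tcp_pos: [0.6164, -0.3314, 0.0667]
ee_rot: [[-0.962, -0.272, -0.002], [-0.272, 0.962, 0.0], [0.002, 0.001, -1.0]]
wrist_force: [0.1, -1.4, -2.6]
gripper_width: 0.728
[(611.3, -333.2, 32.9, 35.2, (np.float64(105.0), np.float64(234.0)))]
```

View pics/b2c.png

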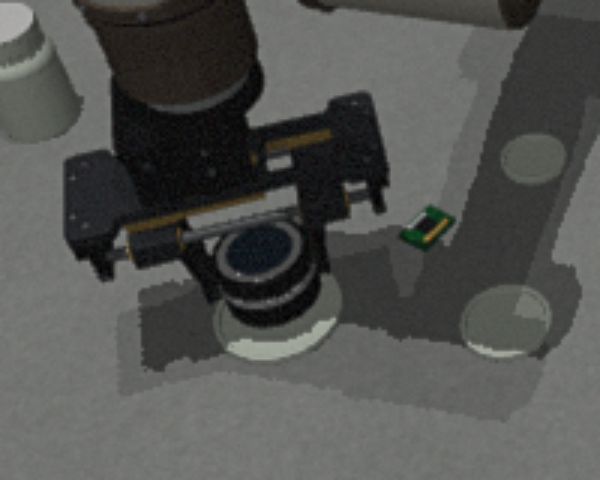

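The lens at crop (260,270) hangs about 24 mm above the huge dish, centred within a few mm once corrected for its height. I'll lower it now.

```bash
python3 -m jog '{"delta_pos":[[0,0,-6],[0,0,-6],[0,0,-4],[0,0,-2],[0,0,-1],[0,0,-1],[0,0,0],[0,0,0]],"rot":[[0,0,0],[0,0,0],[0,0,0],[0,0,0],[0,0,0],[0,0,0],[0,0,0],[0,0,0]],"grip":[40,40,40,40,40,40,40,40]}'
python3 -m jog '{"delta_pos":[[0,0,-0.5],[0,0,-0.5],[0,0,0],[0,0,0]],"rot":[[0,0,0],[0,0,0],[0,0,0],[0,0,0]],"grip":[40,40,40,40]}'
```

```text
time_s: 9.23
tcp_pos: [0.6168, -0.3314, 0.0477]
ee_rot: [[-0.962, -0.272, 0.0], [-0.272, 0.962, -0.0], [-0.0, -0.0, -1.0]]
wrist_force: [0.6, 0.5, -3.5]
gripper_width: 0.734
time_s: 9.57
tcp_pos: [0.6167, -0.3314, 0.0466]
ee_rot: [[-0.962, -0.272, 0.0], [-0.272, 0.962, -0.0], [-0.0, -0.0, -1.0]]
wrist_force: [-0.6, 1.0, -2.9]
gripper_width: 0.727
```

```bash
python3 -m jog '{"delta_pos":[[0,0,-0.5],[0,0,-0.5],[0,0,0],[0,0,0]],"rot":[[0,0,0],[0,0,0],[0,0,0],[0,0,0]],"grip":[40,40,40,40]}'
python3 -m jog '{"delta_pos":[[0,0,-0.5],[0,0,0],[0,0,0]],"rot":[[0,0,0],[0,0,0],[0,0,0]],"grip":[40,40,40]}'
```

```text
time_s: 9.9
tcp_pos: [0.6168, -0.3314, 0.0459]
ee_rot: [[-0.962, -0.272, 0.0], [-0.272, 0.962, -0.0], [-0.0, -0.0, -1.0]]
wrist_force: [-0.5, 1.1, -0.1]
gripper_width: 0.727
time_s: 10.15
tcp_pos: [0.6168, -0.3313, 0.0459]
ee_rot: [[-0.962, -0.273, 0.0], [-0.273, 0.962, -0.0], [-0.0, -0.0, -1.0]]
wrist_force: [-2.0, 2.1, 3.7]
gripper_width: 0.728
```

The force went from -3 to +3.7 N, so it has made contact. I'll open, lift and go to the wide lens, a delta of about (-151,+326).

```bash
python3 -m jog '{"delta_pos":[[0,0,0],[0,0,0],[0,0,0],[0,0,0],[0,0,0],[0,0,8],[0,0,15],[0,0,20],[0,0,20],[0,0,12]],"rot":[[0,0,0],[0,0,0],[0,0,0],[0,0,0],[0,0,0],[0,0,0],[0,0,0],[0,0,0],[0,0,0],[0,0,0]],"grip":[85,100,100,100,100,100,100,100,100,100]}'
python3 -m jog '{"delta_pos":[[-8,17,0],[-15,33,0],[-15,33,0],[-15,33,0],[-15,33,0],[-15,33,0],[-15,33,0],[-15,33,0],[-15,33,0],[-15,33,0]],"rot":[[0,0,0],[0,0,0],[0,0,0],[0,0,0],[0,0,0],[0,0,0],[0,0,0],[0,0,0],[0,0,0],[0,0,0]],"grip":[100,100,100,100,100,100,100,100,100,100]}'
python3 -m jog '{"delta_pos":[[-8,12,0],[0,0,0],[0,0,0],[0,0,0]],"rot":[[0,0,0],[0,0,0],[0,0,0],[0,0,0]],"grip":[100,100,100,100]}'
python3 - <<'E'
from h import *
c=cap('scene')
print('huge seated?',[o for o in circles(c,glass(c),.047,amin=15) if abs(o[1]+330)<60 and o[0]>500])
E
```

```text
time_s: 10.98
tcp_pos: [0.6178, -0.3319, 0.1232]
ee_rot: [[-0.962, -0.273, 0.004], [-0.273, 0.962, -0.002], [-0.003, -0.003, -1.0]]
wrist_force: [0.1, -0.5, 0.4]
gripper_width: 0.999
time_s: 11.82
tcp_pos: [0.473, -0.016, 0.1205]
ee_rot: [[-0.962, -0.272, 0.001], [-0.272, 0.962, 0.0], [-0.001, 0.0, -1.0]]
wrist_force: [-0.3, -0.2, 1.3]
gripper_width: 0.999
time_s: 12.15
tcp_pos: [0.4664, -0.0056, 0.1204]
ee_rot: [[-0.962, -0.272, 0.001], [-0.272, 0.962, 0.0], [-0.001, -0.0, -1.0]]
wrist_force: [0.4, 0.3, -0.9]
gripper_width: 1.002
huge seated? [(614.6, -331.6, 38.9, 40.5, (np.float64(109.0), np.float64(240.0)))]
```

The huge lens is seated about 2 mm from the dish centre. Next is the wide lens.

```bash
python3 -m jog '{"delta_pos":[[0,0,-10],[0,0,-15],[0,0,-15],[0,0,-15],[0,0,-12],[0,0,-8],[0,0,-3],[0,0,0],[0,0,0]],"rot":[[0,0,0],[0,0,0],[0,0,0],[0,0,0],[0,0,0],[0,0,0],[0,0,0],[0,0,0],[0,0,0]],"grip":[100,100,100,100,100,100,100,100,100]}'
python3 -m jog '{"delta_pos":[[0,0,0],[0,0,0],[0,0,0],[0,0,0],[0,0,0],[0,0,0],[0,0,0],[0,0,0]],"rot":[[0,0,0],[0,0,0],[0,0,0],[0,0,0],[0,0,0],[0,0,0],[0,0,0],[0,0,0]],"grip":[40,40,40,40,40,40,40,40]}'
python3 -m jog '{"delta_pos":[[0,0,0],[0,0,5],[0,0,10],[0,0,15],[0,0,15],[0,0,15],[0,0,10],[0,0,5],[0,0,0],[0,0,0]],"rot":[[0,0,0],[0,0,0],[0,0,0],[0,0,0],[0,0,0],[0,0,0],[0,0,0],[0,0,0],[0,0,0],[0,0,0]],"grip":[30,30,30,30,30,30,30,30,30,30]}'
```

```text
time_s: 12.95
tcp_pos: [0.4662, -0.0056, 0.0423]
ee_rot: [[-0.962, -0.272, 0.0], [-0.272, 0.962, -0.0], [-0.0, -0.0, -1.0]]
wrist_force: [-0.5, 0.4, 0.5]
gripper_width: 1.004
time_s: 13.62
tcp_pos: [0.4658, -0.0053, 0.0422]
ee_rot: [[-0.962, -0.272, 0.0], [-0.272, 0.962, 0.0], [-0.0, -0.0, -1.0]]
wrist_force: [-0.8, 0.2, 1.8]
gripper_width: 0.59
time_s: 14.45
tcp_pos: [0.4653, -0.0054, 0.1168]
ee_rot: [[-0.962, -0.272, -0.001], [-0.272, 0.962, 0.0], [0.0, 0.0, -1.0]]
wrist_force: [0.2, -0.0, -2.3]
gripper_width: 0.593
```

```bash
python3 -m jog '{"delta_pos":[[4,10,0],[8,20,0],[11.5,30,0],[11.5,30,0],[11.5,30,0],[11.5,30,0],[11.5,30,0],[11.5,30,0],[11.5,30,0],[11.5,30,0]],"rot":[[0,0,0],[0,0,0],[0,0,0],[0,0,0],[0,0,0],[0,0,0],[0,0,0],[0,0,0],[0,0,0],[0,0,0]],"grip":[30,30,30,30,30,30,30,30,30,30]}'
python3 -m jog '{"delta_pos":[[11.5,30,0],[8,20,0],[6,12,0],[0,0,0],[0,0,-10],[0,0,-15],[0,0,-15],[0,0,-10],[0,0,0],[0,0,0]],"rot":[[0,0,0],[0,0,0],[0,0,0],[0,0,0],[0,0,0],[0,0,0],[0,0,0],[0,0,0],[0,0,0],[0,0,0]],"grip":[30,30,30,30,30,30,30,30,30,30]}'
python3 - <<'E'
from h import *
c=cap('scene','c2')
cv2.imwrite('pics/c2c.png',cv2.resize(c['frame'][130:290,300:500,::-1],None,fx=3,fy=3))
z=r.sense()['tcp_pos'][2]
print(z,[o for o in circles(c,glass(c),.044+z-.0422,amin=15) if abs(o[1]-330)<60])
E
```

```text
time_s: 15.28
tcp_pos: [0.5695, 0.2665, 0.1154]
ee_rot: [[-0.962, -0.273, -0.002], [-0.273, 0.962, -0.002], [0.002, -0.001, -1.0]]
wrist_force: [0.8, 0.7, -1.3]
gripper_width: 0.59
time_s: 16.12
tcp_pos: [0.5947, 0.3257, 0.066]
ee_rot: [[-0.962, -0.272, -0.002], [-0.272, 0.962, -0.002], [0.002, -0.001, -1.0]]
wrist_force: [0.7, 1.0, -1.5]
gripper_width: 0.589
0.06708276200946225 []
```

View pics/c2c.png

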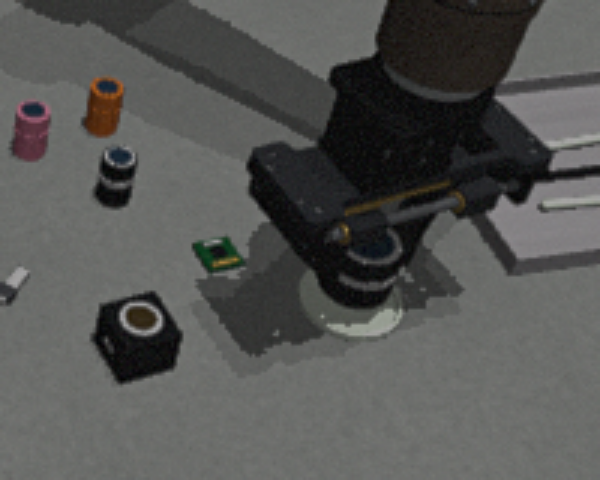

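The wide lens at crop (365,270) is over its dish, and the remaining offset is about 1.5 mm in y.

```bash
python3 -m jog '{"delta_pos":[[0,1.5,-6],[0,0,-6],[0,0,-4],[0,0,-2],[0,0,-1],[0,0,-0.5],[0,0,0],[0,0,0]],"rot":[[0,0,0],[0,0,0],[0,0,0],[0,0,0],[0,0,0],[0,0,0],[0,0,0],[0,0,0]],"grip":[30,30,30,30,30,30,30,30]}'
python3 -m jog '{"delta_pos":[[0,0,-0.5],[0,0,-0.5],[0,0,0],[0,0,0]],"rot":[[0,0,0],[0,0,0],[0,0,0],[0,0,0]],"grip":[30,30,30,30]}'
```

```text
time_s: 16.83
tcp_pos: [0.5953, 0.3283, 0.0477]
ee_rot: [[-0.962, -0.272, 0.0], [-0.272, 0.962, 0.0], [-0.0, 0.0, -1.0]]
wrist_force: [-0.7, -0.5, -1.5]
gripper_width: 0.591
time_s: 17.17
tcp_pos: [0.5952, 0.3281, 0.0466]
ee_rot: [[-0.962, -0.272, -0.0], [-0.272, 0.962, -0.0], [0.0, -0.0, -1.0]]
wrist_force: [0.2, 0.7, -1.2]
gripper_width: 0.593
```

```bash
python3 -m jog '{"delta_pos":[[0,0,-0.5],[0,0,-0.5],[0,0,0],[0,0,0]],"rot":[[0,0,0],[0,0,0],[0,0,0],[0,0,0]],"grip":[30,30,30,30]}'
python3 -m jog '{"delta_pos":[[0,0,-0.5],[0,0,0],[0,0,0]],"rot":[[0,0,0],[0,0,0],[0,0,0]],"grip":[30,30,30]}'
```

```text
time_s: 17.5
tcp_pos: [0.5952, 0.3281, 0.0455]
ee_rot: [[-0.962, -0.272, -0.0], [-0.272, 0.962, -0.0], [0.0, -0.0, -1.0]]
wrist_force: [0.2, -0.8, -1.7]
gripper_width: 0.591
time_s: 17.75
tcp_pos: [0.5953, 0.3282, 0.0453]
ee_rot: [[-0.962, -0.272, 0.0], [-0.272, 0.962, 0.0], [-0.0, 0.0, -1.0]]
wrist_force: [-0.5, 0.2, 0.2]
gripper_width: 0.594
```

```bash
python3 -m jog '{"delta_pos":[[0,0,-0.5],[0,0,0],[0,0,0]],"rot":[[0,0,0],[0,0,0],[0,0,0]],"grip":[30,30,30]}'
python3 -m jog '{"delta_pos":[[0,0,0],[0,0,0],[0,0,0],[0,0,0],[0,0,0],[0,0,8],[0,0,15],[0,0,20],[0,0,20],[0,0,12]],"rot":[[0,0,0],[0,0,0],[0,0,0],[0,0,0],[0,0,0],[0,0,0],[0,0,0],[0,0,0],[0,0,0],[0,0,0]],"grip":[75,100,100,100,100,100,100,100,100,100]}'
python3 -m jog '{"delta_pos":[[-3,-16,0],[-6.7,-33,0],[-6.7,-33,0],[-6.7,-33,0],[-6.7,-33,0],[-6.7,-33,0],[-6.7,-33,0],[-6.7,-33,0],[-6.7,-33,0],[-6.7,-33,0]],"rot":[[0,0,0],[0,0,0],[0,0,0],[0,0,0],[0,0,0],[0,0,0],[0,0,0],[0,0,0],[0,0,0],[0,0,0]],"grip":[100,100,100,100,100,100,100,100,100,100]}'
python3 -m jog '{"delta_pos":[[-6.7,-33,0],[-6.7,-33,0],[-6.7,-33,0],[-6.7,-33,0],[-6.7,-33,0],[-6.7,-33,0],[-6.7,-33,0],[-6.7,-33,0],[-6.7,-33,0],[-3,-21,0]],"rot":[[0,0,0],[0,0,0],[0,0,0],[0,0,0],[0,0,0],[0,0,0],[0,0,0],[0,0,0],[0,0,0],[0,0,0]],"grip":[100,100,100,100,100,100,100,100,100,100]}'
python3 -m jog '{"delta_pos":[[0,0,0],[0,0,0],[0,0,0]],"rot":[[0,0,0],[0,0,0],[0,0,0]],"grip":[100,100,100]}'
python3 - <<'E'
from h import *
c=cap('scene','d2')
print('wide seated?',[o for o in circles(c,glass(c),.047,amin=15) if abs(o[1]-330)<60])
print('small',[o for o in circles(c,glass(c),.044,amin=15) if abs(o[1]+302)<30])
print(r.sense()['tcp_pos'])
E
```

```text
time_s: 18.0
tcp_pos: [0.5953, 0.3282, 0.0453]
ee_rot: [[-0.962, -0.273, 0.0], [-0.273, 0.962, 0.0], [-0.0, -0.0, -1.0]]
wrist_force: [-2.7, -1.4, 3.5]
gripper_width: 0.594
time_s: 18.83
tcp_pos: [0.5962, 0.3287, 0.1226]
ee_rot: [[-0.962, -0.273, 0.003], [-0.273, 0.962, 0.002], [-0.004, 0.001, -1.0]]
wrist_force: [0.1, 0.0, 0.1]
gripper_width: 0.997
time_s: 19.67
tcp_pos: [0.5314, 0.0137, 0.12]
ee_rot: [[-0.962, -0.273, 0.001], [-0.273, 0.962, 0.0], [-0.001, 0.0, -1.0]]
wrist_force: [0.6, -0.8, 0.5]
gripper_width: 0.995
time_s: 20.5
tcp_pos: [0.4677, -0.3054, 0.1199]
ee_rot: [[-0.963, -0.27, 0.0], [-0.27, 0.963, -0.0], [-0.0, -0.0, -1.0]]
wrist_force: [-0.3, 0.1, -0.8]
gripper_width: 1.002
time_s: 20.75
tcp_pos: [0.4685, -0.3025, 0.1196]
ee_rot: [[-0.962, -0.272, 0.0], [-0.272, 0.962, 0.0], [-0.0, 0.0, -1.0]]
wrist_force: [0.4, -0.8, 0.5]
gripper_width: 1.001
wide seated? [(596.0, 328.9, 30.1, 31.7, (np.float64(422.0), np.float64(216.0)))]
small [(467.7, -302.9, 18.0, 19.3, (np.float64(133.0), np.float64(190.0)))]
[ 0.46869619 -0.30214673  0.11965709]
```

The wide lens is seated within about 2.5 mm. Now the small lens; I'm already above it.

```bash
python3 -m jog '{"delta_pos":[[0,0,-10],[0,0,-15],[0,0,-15],[0,0,-15],[0,0,-12],[0,0,-7],[0,0,-3],[0,0,0],[0,0,0]],"rot":[[0,0,0],[0,0,0],[0,0,0],[0,0,0],[0,0,0],[0,0,0],[0,0,0],[0,0,0],[0,0,0]],"grip":[100,100,100,100,100,100,100,100,100]}'
python3 -m jog '{"delta_pos":[[0,0,0],[0,0,0],[0,0,0],[0,0,0],[0,0,0],[0,0,0],[0,0,0],[0,0,0],[0,0,0],[0,0,0]],"rot":[[0,0,0],[0,0,0],[0,0,0],[0,0,0],[0,0,0],[0,0,0],[0,0,0],[0,0,0],[0,0,0],[0,0,0]],"grip":[25,25,25,25,25,25,25,25,25,25]}'
python3 -m jog '{"delta_pos":[[0,0,0],[0,0,5],[0,0,10],[0,0,15],[0,0,15],[0,0,15],[0,0,10],[0,0,5],[0,0,0],[0,0,0]],"rot":[[0,0,0],[0,0,0],[0,0,0],[0,0,0],[0,0,0],[0,0,0],[0,0,0],[0,0,0],[0,0,0],[0,0,0]],"grip":[20,20,20,20,20,20,20,20,20,20]}'
```

```text
time_s: 21.55
tcp_pos: [0.4691, -0.3027, 0.0428]
ee_rot: [[-0.962, -0.273, 0.001], [-0.273, 0.962, -0.0], [-0.0, -0.0, -1.0]]
wrist_force: [-0.0, 0.8, 0.3]
gripper_width: 1.001
time_s: 22.38
tcp_pos: [0.4687, -0.3029, 0.0425]
ee_rot: [[-0.962, -0.272, 0.0], [-0.272, 0.962, -0.0], [-0.0, -0.0, -1.0]]
wrist_force: [0.3, -0.7, 0.1]
gripper_width: 0.452
time_s: 23.22
tcp_pos: [0.4683, -0.3027, 0.1174]
ee_rot: [[-0.962, -0.272, -0.0], [-0.272, 0.962, 0.0], [0.0, 0.0, -1.0]]
wrist_force: [1.1, -0.8, -0.8]
gripper_width: 0.451
```

```bash
python3 -m jog '{"delta_pos":[[10,8,0],[20,15.5,0],[20,15.5,0],[20,15.5,0],[20,15.5,0],[20,15.5,0],[20,15.5,0],[20,15.5,0],[12,10,0],[5.5,4.5,0]],"rot":[[0,0,0],[0,0,0],[0,0,0],[0,0,0],[0,0,0],[0,0,0],[0,0,0],[0,0,0],[0,0,0],[0,0,0]],"grip":[20,20,20,20,20,20,20,20,20,20]}'
python3 -m jog '{"delta_pos":[[0,0,0],[0,0,-10],[0,0,-15],[0,0,-15],[0,0,-10],[0,0,-5],[0,0,0],[0,0,0]],"rot":[[0,0,0],[0,0,0],[0,0,0],[0,0,0],[0,0,0],[0,0,0],[0,0,0],[0,0,0]],"grip":[20,20,20,20,20,20,20,20]}'
python3 - <<'E'
from h import *
c=cap('scene','e2')
cv2.imwrite('pics/e2c.png',cv2.resize(c['frame'][150:310,80:280,::-1],None,fx=3,fy=3))
E
```

```text
time_s: 24.05
tcp_pos: [0.6375, -0.1699, 0.1161]
ee_rot: [[-0.962, -0.274, -0.001], [-0.274, 0.962, 0.0], [0.001, 0.001, -1.0]]
wrist_force: [0.2, 0.6, -1.0]
gripper_width: 0.452
time_s: 24.72
tcp_pos: [0.636, -0.1724, 0.0626]
ee_rot: [[-0.962, -0.272, -0.0], [-0.272, 0.962, -0.0], [0.0, -0.0, -1.0]]
wrist_force: [0.7, 0.5, -1.0]
gripper_width: 0.452
```

View pics/e2c.png

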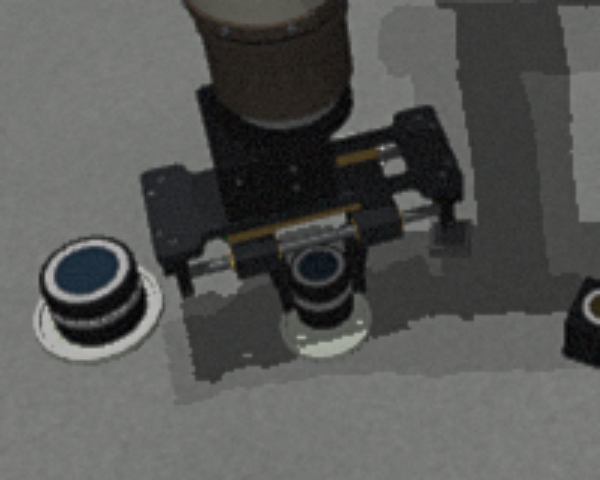

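The small lens at crop (320,290) is over its dish at (325,325), and the huge lens sits inside its rim at (95,300). I'll lower it.

```bash
python3 -m jog '{"delta_pos":[[0,1,-6],[0,0,-4],[0,0,-2.5],[0,0,-1],[0,0,-0.5],[0,0,0],[0,0,0]],"rot":[[0,0,0],[0,0,0],[0,0,0],[0,0,0],[0,0,0],[0,0,0],[0,0,0]],"grip":[20,20,20,20,20,20,20]}'
python3 -m jog '{"delta_pos":[[0,0,-0.5],[0,0,-0.5],[0,0,0],[0,0,0]],"rot":[[0,0,0],[0,0,0],[0,0,0],[0,0,0]],"grip":[20,20,20,20]}'
python3 -m jog '{"delta_pos":[[0,0,-0.5],[0,0,-0.5],[0,0,0],[0,0,0]],"rot":[[0,0,0],[0,0,0],[0,0,0],[0,0,0]],"grip":[20,20,20,20]}'
```

```text
time_s: 25.35
tcp_pos: [0.6363, -0.1709, 0.0487]
ee_rot: [[-0.962, -0.272, 0.0], [-0.272, 0.962, -0.0], [-0.0, -0.0, -1.0]]
wrist_force: [0.5, -0.2, -1.5]
gripper_width: 0.454
time_s: 25.68
tcp_pos: [0.6361, -0.1709, 0.0476]
ee_rot: [[-0.962, -0.272, 0.0], [-0.272, 0.962, -0.0], [-0.0, -0.0, -1.0]]
wrist_force: [0.6, -0.4, -1.4]
gripper_width: 0.449
time_s: 26.02
tcp_pos: [0.636, -0.1708, 0.0465]
ee_rot: [[-0.962, -0.272, -0.0], [-0.272, 0.962, 0.0], [0.0, 0.0, -1.0]]
wrist_force: [-0.4, -0.1, -2.1]
gripper_width: 0.454
```

```bash
python3 -m jog '{"delta_pos":[[0,0,-0.5],[0,0,-0.3],[0,0,0],[0,0,0]],"rot":[[0,0,0],[0,0,0],[0,0,0],[0,0,0]],"grip":[20,20,20,20]}'
python3 -m jog '{"delta_pos":[[0,0,-0.4],[0,0,0],[0,0,0]],"rot":[[0,0,0],[0,0,0],[0,0,0]],"grip":[20,20,20]}'
python3 -m jog '{"delta_pos":[[0,0,-0.4],[0,0,0],[0,0,0]],"rot":[[0,0,0],[0,0,0],[0,0,0]],"grip":[20,20,20]}'
```

```text
time_s: 26.35
tcp_pos: [0.6361, -0.1709, 0.0457]
ee_rot: [[-0.962, -0.272, -0.0], [-0.272, 0.962, -0.0], [0.0, -0.0, -1.0]]
wrist_force: [-0.7, -0.6, -1.5]
gripper_width: 0.454
time_s: 26.6
tcp_pos: [0.6362, -0.1709, 0.0456]
ee_rot: [[-0.962, -0.272, 0.0], [-0.272, 0.962, -0.0], [-0.0, -0.0, -1.0]]
wrist_force: [-0.7, 0.2, 0.3]
gripper_width: 0.452
time_s: 26.85
tcp_pos: [0.6362, -0.1709, 0.0456]
ee_rot: [[-0.962, -0.272, 0.0], [-0.272, 0.962, -0.0], [-0.0, -0.0, -1.0]]
wrist_force: [-1.6, 1.8, 4.5]
gripper_width: 0.452
```

```bash
python3 -m jog '{"delta_pos":[[0,0,0],[0,0,0],[0,0,0],[0,0,0],[0,0,0],[0,0,8],[0,0,15],[0,0,20],[0,0,20],[0,0,12]],"rot":[[0,0,0],[0,0,0],[0,0,0],[0,0,0],[0,0,0],[0,0,0],[0,0,0],[0,0,0],[0,0,0],[0,0,0]],"grip":[60,70,70,70,70,70,70,70,70,70]}'
python3 -m jog '{"delta_pos":[[-7,15,0],[-14.5,30.2,0],[-14.5,30.2,0],[-14.5,30.2,0],[-14.5,30.2,0],[-14.5,30.2,0],[-14.5,30.2,0],[-14.5,30.2,0],[-14.5,30.2,0],[-14.5,30.2,0]],"rot":[[0,0,0],[0,0,0],[0,0,0],[0,0,0],[0,0,0],[0,0,0],[0,0,0],[0,0,0],[0,0,0],[0,0,0]],"grip":[65,65,65,65,65,65,65,65,65,65]}'
python3 -m jog '{"delta_pos":[[-14.5,30.2,0],[-10,20,0],[-4,10,0],[0,0,0],[0,0,0],[0,0,0]],"rot":[[0,0,0],[0,0,0],[0,0,0],[0,0,0],[0,0,0],[0,0,0]],"grip":[65,65,65,65,65,65]}'
python3 - <<'E'
from h import *
c=cap('scene','f2')
print('small seated?',[o for o in circles(c,glass(c),.047,amin=15) if abs(o[1]+171)<60])
print('tiny',[o for o in circles(c,glass(c),.044,amin=15) if abs(o[1]-176)<30])
print(r.sense()['tcp_pos'])
E
```

```text
time_s: 27.68
tcp_pos: [0.6373, -0.1711, 0.1229]
ee_rot: [[-0.962, -0.273, 0.004], [-0.273, 0.962, -0.001], [-0.003, -0.002, -1.0]]
wrist_force: [-0.1, 0.5, 0.4]
gripper_width: 0.699
time_s: 28.52
tcp_pos: [0.4978, 0.1173, 0.1204]
ee_rot: [[-0.962, -0.272, 0.001], [-0.272, 0.962, 0.0], [-0.001, 0.0, -1.0]]
wrist_force: [-0.0, -0.4, -0.0]
gripper_width: 0.647
time_s: 29.02
tcp_pos: [0.4704, 0.1755, 0.12]
ee_rot: [[-0.962, -0.272, -0.0], [-0.272, 0.962, -0.0], [0.0, -0.0, -1.0]]
wrist_force: [1.0, 0.1, 0.3]
gripper_width: 0.651
small seated? [(636.5, -170.5, 22.1, 24.1, (np.float64(187.0), np.float64(244.0))), (-536.2, -132.7, 145.8, 347.8, (np.float64(210.0), np.float64(16.0)))]
tiny []
[0.47043704 0.17526719 0.11989066]
```

The small lens is seated within 1 mm. I'm above the tiny lens, so I'll go down and grip it.

```bash
python3 -m jog '{"delta_pos":[[0,0.5,-10],[0,0,-15],[0,0,-15],[0,0,-15],[0,0,-12],[0,0,-7],[0,0,-3],[0,0,0],[0,0,0]],"rot":[[0,0,0],[0,0,0],[0,0,0],[0,0,0],[0,0,0],[0,0,0],[0,0,0],[0,0,0],[0,0,0]],"grip":[65,65,65,65,65,65,65,65,65]}'
python3 -m jog '{"delta_pos":[[0,0,0],[0,0,0],[0,0,0],[0,0,0],[0,0,0],[0,0,0],[0,0,0],[0,0,0],[0,0,0],[0,0,0]],"rot":[[0,0,0],[0,0,0],[0,0,0],[0,0,0],[0,0,0],[0,0,0],[0,0,0],[0,0,0],[0,0,0],[0,0,0]],"grip":[20,20,15,15,15,15,15,15,15,15]}'
python3 -m jog '{"delta_pos":[[0,0,0],[0,0,5],[0,0,10],[0,0,15],[0,0,15],[0,0,15],[0,0,10],[0,0,5],[0,0,0],[0,0,0]],"rot":[[0,0,0],[0,0,0],[0,0,0],[0,0,0],[0,0,0],[0,0,0],[0,0,0],[0,0,0],[0,0,0],[0,0,0]],"grip":[10,10,10,10,10,10,10,10,10,10]}'
```

```text
time_s: 29.82
tcp_pos: [0.4706, 0.1765, 0.0433]
ee_rot: [[-0.962, -0.272, 0.001], [-0.272, 0.962, 0.0], [-0.001, 0.0, -1.0]]
wrist_force: [0.9, 0.1, 0.1]
gripper_width: 0.652
time_s: 30.65
tcp_pos: [0.4702, 0.1767, 0.0432]
ee_rot: [[-0.962, -0.272, 0.0], [-0.272, 0.962, 0.0], [-0.0, 0.0, -1.0]]
wrist_force: [-0.5, -0.2, 3.2]
gripper_width: 0.314
time_s: 31.48
tcp_pos: [0.4698, 0.1765, 0.1176]
ee_rot: [[-0.962, -0.272, -0.001], [-0.272, 0.962, -0.0], [0.001, 0.0, -1.0]]
wrist_force: [0.0, -0.0, -1.4]
gripper_width: 0.315
```

```bash
python3 -m jog '{"delta_pos":[[0,-10,0],[0,-20,0],[1,-30,0],[1,-30,0],[1,-30,0],[1,-30,0],[1,-30,0],[1,-30,0],[0,-30,0],[0,-30,0]],"rot":[[0,0,0],[0,0,0],[0,0,0],[0,0,0],[0,0,0],[0,0,0],[0,0,0],[0,0,0],[0,0,0],[0,0,0]],"grip":[10,10,10,10,10,10,10,10,10,10]}'
python3 -m jog '{"delta_pos":[[0,-30,0],[0,-20,0],[0,-14,0],[0,0,0],[0,0,-10],[0,0,-15],[0,0,-15],[0,0,-10],[0,0,0],[0,0,0]],"rot":[[0,0,0],[0,0,0],[0,0,0],[0,0,0],[0,0,0],[0,0,0],[0,0,0],[0,0,0],[0,0,0],[0,0,0]],"grip":[10,10,10,10,10,10,10,10,10,10]}'
python3 - <<'E'
from h import *
c=cap('scene','g2')
cv2.imwrite('pics/g2c.png',cv2.resize(c['frame'][110:270,100:300,::-1],None,fx=3,fy=3))
E
```

```text
time_s: 32.32
tcp_pos: [0.4749, -0.0954, 0.117]
ee_rot: [[-0.962, -0.272, -0.002], [-0.272, 0.962, -0.0], [0.002, 0.0, -1.0]]
wrist_force: [0.3, 1.2, -1.2]
gripper_width: 0.315
time_s: 33.15
tcp_pos: [0.4754, -0.1571, 0.0672]
ee_rot: [[-0.962, -0.273, -0.002], [-0.273, 0.962, -0.0], [0.002, 0.001, -1.0]]
wrist_force: [-1.2, -0.1, -0.6]
gripper_width: 0.313
```

View pics/g2c.png

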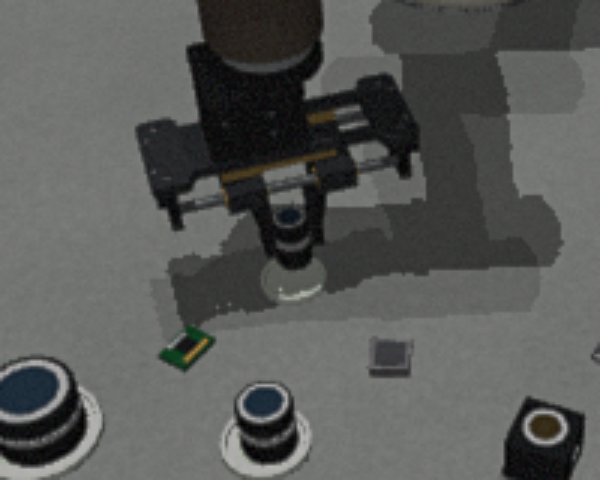

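The tiny lens at crop (292,240) is above its dish at (293,278), and the others are seated upright. Its target TCP height is about 46.2 mm.

```bash
python3 -m jog '{"delta_pos":[[0,0,-6],[0,0,-6],[0,0,-4],[0,0,-2],[0,0,-1],[0,0,0],[0,0,0]],"rot":[[0,0,0],[0,0,0],[0,0,0],[0,0,0],[0,0,0],[0,0,0],[0,0,0]],"grip":[10,10,10,10,10,10,10]}'
python3 -m jog '{"delta_pos":[[0,0,-0.5],[0,0,-0.5],[0,0,0],[0,0,0]],"rot":[[0,0,0],[0,0,0],[0,0,0],[0,0,0]],"grip":[10,10,10,10]}'
```

```text
time_s: 33.78
tcp_pos: [0.4762, -0.1574, 0.049]
ee_rot: [[-0.962, -0.272, 0.0], [-0.272, 0.962, -0.0], [-0.0, -0.0, -1.0]]
wrist_force: [0.4, -0.2, -1.0]
gripper_width: 0.316
time_s: 34.12
tcp_pos: [0.4762, -0.1574, 0.048]
ee_rot: [[-0.962, -0.272, 0.0], [-0.272, 0.962, 0.0], [-0.0, -0.0, -1.0]]
wrist_force: [0.2, 0.1, -0.8]
gripper_width: 0.315
```

```bash
python3 -m jog '{"delta_pos":[[0,0,-0.5],[0,0,-0.5],[0,0,0],[0,0,0]],"rot":[[0,0,0],[0,0,0],[0,0,0],[0,0,0]],"grip":[10,10,10,10]}'
python3 -m jog '{"delta_pos":[[0,0,-0.5],[0,0,0],[0,0,0]],"rot":[[0,0,0],[0,0,0],[0,0,0]],"grip":[10,10,10]}'
python3 -m jog '{"delta_pos":[[0,0,-0.3],[0,0,0],[0,0,0]],"rot":[[0,0,0],[0,0,0],[0,0,0]],"grip":[10,10,10]}'
```

```text
time_s: 34.45
tcp_pos: [0.4761, -0.1574, 0.0469]
ee_rot: [[-0.962, -0.272, -0.0], [-0.272, 0.962, -0.0], [0.0, 0.0, -1.0]]
wrist_force: [0.3, -0.1, -0.8]
gripper_width: 0.312
time_s: 34.7
tcp_pos: [0.4761, -0.1573, 0.0464]
ee_rot: [[-0.962, -0.272, -0.0], [-0.272, 0.962, 0.0], [0.0, 0.0, -1.0]]
wrist_force: [-0.0, 0.8, -0.4]
gripper_width: 0.314
time_s: 34.95
tcp_pos: [0.4762, -0.1574, 0.0462]
ee_rot: [[-0.962, -0.272, 0.0], [-0.272, 0.962, -0.0], [-0.0, -0.0, -1.0]]
wrist_force: [-0.5, -0.3, -0.3]
gripper_width: 0.316
```

```bash
python3 -m jog '{"delta_pos":[[0,0,-0.4],[0,0,0],[0,0,0]],"rot":[[0,0,0],[0,0,0],[0,0,0]],"grip":[10,10,10]}'
```

```text
time_s: 35.2
tcp_pos: [0.4762, -0.1573, 0.0462]
ee_rot: [[-0.962, -0.273, 0.0], [-0.273, 0.962, -0.0], [-0.0, -0.0, -1.0]]
wrist_force: [-1.2, 1.2, 4.7]
gripper_width: 0.314
```

The lens is down: the force rose to 4.7 N. I'll release, lift clear and take the final checks.

```bash
python3 -m jog '{"delta_pos":[[0,0,0],[0,0,0],[0,0,0],[0,0,0],[0,0,0],[0,0,8],[0,0,15],[0,0,20],[0,0,20],[0,0,20]],"rot":[[0,0,0],[0,0,0],[0,0,0],[0,0,0],[0,0,0],[0,0,0],[0,0,0],[0,0,0],[0,0,0],[0,0,0]],"grip":[50,65,65,65,65,65,65,65,65,65]}'
python3 -m jog '{"delta_pos":[[0,0,30],[0,0,30],[0,0,30],[0,-20,10],[0,-35,0],[0,-35,0],[0,-35,0],[0,-35,0],[0,-20,0],[0,0,0]],"rot":[[0,0,0],[0,0,0],[0,0,0],[0,0,0],[0,0,0],[0,0,0],[0,0,0],[0,0,0],[0,0,0],[0,0,0]],"grip":[65,65,65,65,65,65,65,65,65,65]}'
python3 - <<'E'
from h import *
c=cap('scene','z2')
print([o for o in circles(c,glass(c),.047,amin=15) if 450<o[0]<660])
cv2.imwrite('pics/z2c.png',cv2.resize(c['frame'][130:300,60:460,::-1],None,fx=2,fy=2))
E
```

```text
time_s: 36.03
tcp_pos: [0.476, -0.1574, 0.1301]
ee_rot: [[-0.962, -0.272, -0.0], [-0.272, 0.962, -0.0], [0.0, -0.0, -1.0]]
wrist_force: [0.7, -0.5, 0.0]
gripper_width: 0.651
time_s: 36.87
tcp_pos: [0.4756, -0.3407, 0.2287]
ee_rot: [[-0.963, -0.268, -0.0], [-0.268, 0.963, -0.001], [0.0, -0.001, -1.0]]
wrist_force: [0.6, 0.3, -0.2]
gripper_width: 0.651
[(636.1, -170.3, 22.7, 23.2, (np.float64(187.0), np.float64(244.0))), (614.8, -331.3, 38.5, 40.4, (np.float64(109.0), np.float64(239.0))), (596.2, 329.0, 30.6, 31.6, (np.float64(422.0), np.float64(217.0))), (581.6, 216.1, 8.8, 18.6, (np.float64(368.0), np.float64(214.0)))]
```

View pics/z2c.png

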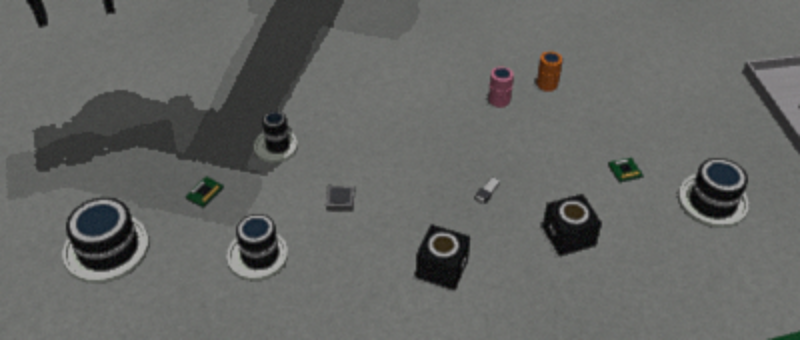

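All four lenses stand upright inside their dishes: huge at (100,235), small (257,240), tiny (275,135), wide (718,185). The cubes and look-alikes haven't moved.

```bash
python3 -m jog '{"delta_pos":[[0,0,0],[0,0,0],[0,0,0]],"rot":[[0,0,0],[0,0,0],[0,0,0]],"grip":[65,65,65]}' && python3 -c "
from station import finish_job
print(finish_job())"
```

```text
time_s: 37.17
tcp_pos: [0.4762, -0.3364, 0.2291]
ee_rot: [[-0.962, -0.274, 0.0], [-0.274, 0.962, 0.0], [-0.0, -0.0, -1.0]]
wrist_force: [0.1, -0.6, 0.7]
gripper_width: 0.649
the job is handed in; nothing more can be done
None
```

All four lenses are upright in the rests of their own size, placed from largest to smallest, and the job was handed in at about 37 s. I lowered each one slowly until the wrist force showed contact (at most about 5 N) before letting go.

- **Seating:** the last picture put the huge, wide and small lenses within about 1–3 mm of their dish centres. The tiny lens was in the arm's shadow, so the automatic fit missed it. I checked it by eye in the picture and by the release position, about 0.2 mm from the measured dish centre.
- **Left alone:** by eye, the two filter cubes and the orange and pink look-alikes had not moved.
- **Checks that disagreed:** while the huge lens hung over its dish, its fitted position was 5 mm off in x. I had assumed too low a height for it; with the right height they agreed. The same fit found nothing for the wide lens while it was held, so I judged that one by eye and re-measured it once seated.

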